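Hold a sample cell in the light tester

TASK

Slide the red tab on the light tester's lamp fully away from the robot so that the shutter is open. Then grip the amber sample cell by its two frosted faces only, never touching its clear faces with the fingers, lift it out of the rack and hold it upright and still in the tester's light path, with the etched circle centred on the beam, a clear face towards the lamp, about half-way between the two heads. Finish while still holding it there, touching nothing else with the cell, and leave the green cell and the other things where they are.

Things in the scene. Friction and masses are not known exactly. Their poses are not given: they have to be found in the camera images.
- amber_cell_centre (a point): Centre (half-way up) of the amber sample cell: upright block 30 mm along its x, 20 mm along y, 70 mm high (z), about 80 g, orange cap flush on top. Its +x and -x faces (20 mm wide, full height) are frosted white: grip only these, in the upper half. Its +y and -y faces are clear amber, each with an etched white circle of 14 mm. It starts in a rack socket, its top 80 mm above the worktop.
- amber_cell_target (a point): Middle of the amber cell between its two etched circles: on the cell's upright axis, 20 mm above its underside (15 mm below the centre). Same axes as the cell.
- amber_cell: The whole amber cell; origin at the centre of its underside, axes as given for its centre.
- amber_cell_frosted_a: The frosted face plate of the amber cell on its +x side (same origin and axes as the cell).
- amber_cell_frosted_b: The frosted face plate of the amber cell on its -x side (same origin and axes as the cell).
- amber_cell_clear: The two clear faces of the amber cell, on its +y and -y sides (same origin and axes as the cell).
- green_cell: The green cell, of the same shape and size as the amber one but with a green cap, in the other socket of the rack; stays there. Origin at the centre of its underside.
- rack: Fixed grey block, 70 mm (x) by 140 mm (y) by 25 mm high, with two sockets at y = -40 and +40 mm, 15 mm deep, 1 mm play all round; the cells' axes are parallel to its own. Either cell may be in either socket, its underside 10 mm above the worktop. Origin at the centre of the block's underside.
- tester: Light tester, fixed: grey base plate 96 mm (x) by 200 mm (y), 14 mm high, and two heads 84 mm wide (x), 50 mm deep (y), 117 mm high: blue lamp head at y = -86 to -36 mm, white receiver head at y = +36 to +86 mm. The shutter blade stands before the lamp at y = -33 mm; the free gap is 69 mm, open above. Its +x points away from the robot. Origin at the centre of its underside.
- beam (a point): Middle of the light path, half-way between the heads and 95 mm above the worktop; the beam runs along y (from the lamp's round lens to the receiver's). Same axes as the tester.
- shutter (a joint): Shutter of the lamp: slides along the tester's +x (away from the robot); 0 = shut over the lens, 0.032 m = fully open, against its stop. It stays where it is left and moves with about 1.5 N.
- shutter_tab (a point): Grip point on the shutter's upright red tab, 10 mm below the tab's top (the top is 152 mm above the worktop). The tab is 12 mm along the tester's x, 14 mm along y, and 32 mm high; it stands on a 2 mm slide plate above the lamp head and moves with the shutter. Same axes as the tester.
- bottle_blue: Small blue bottle with red cap, 37 mm wide, 62 mm high, loose; bystander. Origin at the centre of its underside.
- bearing: Ball bearing, 52 mm across, 15 mm high, loose; bystander. Origin at the centre of its underside.
- nut_1: Hex nut, 30 by 34 by 16 mm, loose; bystander. Origin at the centre of its underside.
There are look-alikes about, which are no part of the job. What is shaped like the amber_cell but blue is not meant.

How it is judged:
By the outcome, as a careful person would: the job done as asked, in the order asked, and still so for the second after the job is handed in, while the arm keeps its last pose, push and grip.
It also fails if it takes over 51 s, if anything falls off the work surface, if the arm or the gripper's body presses on something with over 40 N, if the wrist force passes 120 N, or if a joint passes its speed limit or range.

ROBOT

A 6-joint arm with a two-finger parallel gripper is mounted at the origin on a cart in front of the work surface, level with it; the furniture and walls round the work are solid. World frame = base frame: x ahead of the robot, y to its left, z up, the work surface at z = 0. Lengths are in m, angles in rad, forces in N, time in s.
With the tool pointing down it reaches from about 0.35 to 0.85 m from the base axis. Payload 8.1 kg.
Tool frame: the origin (TCP) lies at the centre of the arm's flange, where the gripper is bolted on; the fingertips stand 186 mm ahead of it and the grasp point (between the pads) lies 167 mm ahead of it; z points along the fingers, y is the line along which they close (so a half turn about z gives the same grasp; the last joint's range is limited). The gripper opens to 93 mm and grips with 3 to 60 N. Pads are 15 mm wide; open, the fingers measure 128 mm over their backs; the gripper's body (75 mm by 188 mm) begins 65 mm behind the grasp point.
Start: joints at [-1.28, 0.13, 1.488, -0, 1.523, -0.085], TCP at [0.22, -0.558, 0.405] pointing down, gripper open.
Joint ranges: [-2.96, 2.96], [-0.89, 2.26], [0.02, 2.5], [-1.34, 4.48], [0, 2.73], [-2.66, 2.66]. Speed limits (rad/s): [2.39, 2.39, 2.79, 3.14, 3.14, 3.14].

INTERFACE

Orientations are given as a rotation vector (axis times angle).
In Python, from plant import read_state, read_camera, camera_params, robot gives the robot as it stands.
- The arm moves only by the tool carry_out, never from a script. Its argument "targets" is a list of rows, each an object of numbers: "hand": the opening in per cent of the stroke, from 0 (shut) to 100 (fully open); "x", "y", "z": the shift along the tool's x, y, z in m; "ax", "ay", "az": the turn, a rotation vector about the tool's x, y, z in rad. In form: [{"hand": .., "x": .., "y": .., "z": .., "ax": .., "ay": .., "az": ..}, ...]. A call has 1 to 8 rows; each row is the pose to reach, as a shift and turn from the pose commanded when the call began, along the tool's axes at that moment; what a row does not reach only later rows make up. A row lasts 1/8 s, in which the tool goes at most 62.5 mm and 10.7 degrees, less where a joint would pass 70% of its speed; a pose out of reach is approached as far as the arm can. A call with a gripper value outside its range is refused whole. The fingers move at their own pace and stop on an object; "newtons" is the grip in N (left out, the last holds). Time passes only in rows, so rows that repeat a pose let the fingers close. It gives the time, the measured TCP pose, the force, the opening and the grip force at its end, in the units of the state.
- read_state(): the state, without advancing time (a new reading comes with each control period).
- read_camera(name): name is "scene" or "top" or "wrist"; returns (picture, depth): 480x640x3 uint8, blue, green, red; 480x640 float32, m along the optical axis (not along the pixel's ray), 0 where there is no reading.
- camera_params(name): a dict with "fx", "fy", "cx", "cy" (pixels), "k1" (the pictures are not rectified: a ray, as slopes to the right and down, at radius r is drawn at 1 + k1 r^2 times it, then the intrinsics apply), "position" and "rotation" of the camera in the world. Camera axes: x right, y up, looking along -z (the intrinsics and any distortion apply to the point x, -y, -z); pixel columns grow to the right and rows downward; lengths in m; the calibration is good to about 2 mm. A picture is of the moment at which its call begins: read the wrist's pose just before it. camera_params takes no time and is no camera call; for the wrist camera it gives the pose at the moment of the call.
- robot.close_job(): hands the job in; it is judged then, once.
The state is a dict: "t": time; "q": joint angles; "dq": joint speeds; "joint_torque": joint torques, N m; "tool_pos": TCP position; "orientation": TCP orientation; "force": force on the tool from outside, world axes, zero at the start; "wrist_torque": the same for the moment, N m; "opening": finger opening in m; "gripper_force": force on a finger pad.
Only numpy, scipy, OpenCV 4.12 (cv2) and the standard library are available. Lean on these libraries where they do the work, as an engineer would, in place of code of your own. Each camera call takes 0.05 s, during which the arm holds its last target. There are 200 camera calls.

## Working session

There is one attempt and no reset: what is moved stays moved. The work goes in short steps, Python scripts to look and compute and a tool call to move; the robot and the scene stay as the last step left them, time stands still between calls to the robot, and variables do not carry over. Pictures are saved under pics/ and viewed, at most 10 in all, crops included, and the job is handed in when it is done.

Besides the shell and the picture viewer there is one more tool, called after "Emit:" in YAML: its name, and indented under it one key for each argument. carry_out: Moves the arm, as the interface text tells. Its arguments: {"type":"object","properties":{"targets":{"type":"array","items":{"type":"object","properties":{"hand":{"type":"number"},"x":{"type":"number"},"y":{"type":"number"},"z":{"type":"number"},"ax":{"type":"number"},"ay":{"type":"number"},"az":{"type":"number"}}}},"newtons":{"type":"number"}},"required":["targets"]}

```bash
mkdir -p pics; ls
cat > h.py <<'E'
import numpy as np, cv2
from plant import read_state, read_camera, camera_params, robot
def ray(cp,u,v):
    p=np.array([(u-cp['cx'])/cp['fx'],(v-cp['cy'])/cp['fy']]);s=p.copy()
    for _ in range(20): s=p/(1+cp['k1']*(s@s))
    d=np.array([s[0],-s[1],-1.]); return np.array(cp['position']),np.array(cp['rotation']).reshape(3,3)@d
def onz(cp,u,v,z):
    o,d=ray(cp,u,v); return o+d*(z-o[2])/d[2]
def proj(cp,P):
    c=np.array(cp['rotation']).reshape(3,3).T@(np.array(P)-np.array(cp['position']));s=np.array([c[0],-c[1]])/-c[2]
    s=s*(1+cp['k1']*(s@s)); return np.array([cp['fx']*s[0]+cp['cx'],cp['fy']*s[1]+cp['cy']])
def depthpt(cp,dep,u,v):
    o,d=ray(cp,u,v); return o+d*dep[int(round(v)),int(round(u))]
E
python3 - <<'E'
from h import *
import pickle
for n in('scene','top','wrist'):
    cp=camera_params(n); im,d=read_camera(n); cv2.imwrite(f'pics/{n}0.png',im); pickle.dump((cp,im,d),open(f'{n}0.pkl','wb'))
    print(n,cp['fx'],cp['k1'],np.round(cp['position'],3))
s=read_state();print(s['tool_pos'],s['orientation'],s['t'],s['opening'])
E
```

```text
pics
scene 613.0908732911929 -0.05875323566148377 [-0.138  0.509  0.758]
top 594.0847486733616 -0.1317824837759203 [0.213 0.088 1.173]
wrist 362.82652664053325 -0.006409027830585417 [ 0.286 -0.531  0.384]
[ 0.22017685 -0.55795051  0.40390799] [-3.08485272e+00 -5.86528625e-01  1.98540317e-04] 0.15 0.09323732174032696
```

View pics/top0.png

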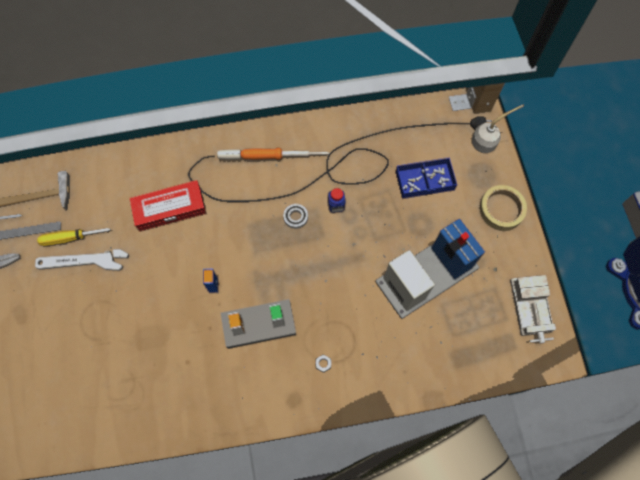

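View pics/scene0.png

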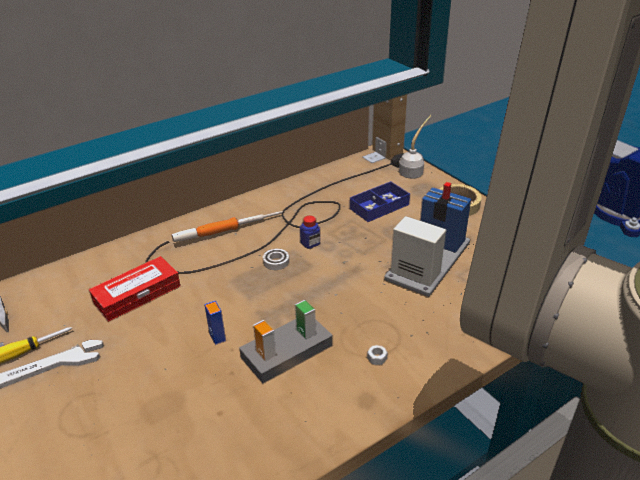

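The top view shows three cells:
- An orange-capped cell in the rack at (235,322).
- A green-capped cell in the rack at (276,314).
- A loose blue cell with an orange cap at (209,278), which is the decoy.

The amber cell is therefore the one at (235,322). The tester has its white receiver at (409,277), its blue lamp at (458,249) and the red tab at about (462,238).

Run:
```python
from h import *
import pickle
cp,im,d=pickle.load(open('top0.pkl','rb'))
hsv=cv2.cvtColor(im,cv2.COLOR_BGR2HSV)
def blob(lo,hi,box,z,name):
    m=cv2.inRange(hsv,np.array(lo),np.array(hi)); k=np.zeros_like(m); x0,y0,x1,y1=box; k[y0:y1,x0:x1]=m[y0:y1,x0:x1]
    cs,_=cv2.findContours(k,cv2.RETR_EXTERNAL,cv2.CHAIN_APPROX_NONE); c=max(cs,key=cv2.contourArea)
    r=cv2.minAreaRect(c); P=[onz(cp,*p,z)[:2] for p in cv2.boxPoints(r)]; P=np.array(P)
    print(name,cv2.contourArea(c),'px',np.round(r[0]),'ctr',P.mean(0).round(4),'sides',np.linalg.norm(P[1]-P[0]).round(4),np.linalg.norm(P[2]-P[1]).round(4),'ang',[round(float(np.degrees(np.arctan2(*(e[::-1])))),1) for e in(P[1]-P[0],P[2]-P[1])])
blob((8,150,120),(20,255,255),(215,300,255,340),.08,'amber')
blob((45,120,80),(75,255,255),(255,295,295,330),.08,'green')
blob((0,170,100),(6,255,255),(445,220,480,250),.152,'tab')
blob((0,0,70),(180,60,150),(210,290,305,355),.025,'rack')
blob((0,0,170),(180,40,255),(375,240,440,310),.117,'recv')
blob((100,100,40),(125,255,255),(430,210,490,280),.117,'lamp')
big=np.hstack([cv2.resize(im[285:355,205:305],(400,280)),cv2.resize(im[215:315,370:490],(400,333))[:280]]) 
sc=cv2.imread('pics/scene0.png'); b2=np.hstack([cv2.resize(sc[290:390,190:340],(400,267)),cv2.resize(sc[175:300,375:490],(400,267))])
cv2.imwrite('pics/crop.png',np.vstack([big,b2]))
```

```text
Traceback (most recent call last):
  File "h.py", line 8, in onz
    o,d=ray(cp,u,v); return o+d*(z-o[2])/d[2]
        ~~~^^^^^^^^
  File "h.py", line 6, in ray
    d=np.array([s[0],-s[1],-1.]); return np.array(cp['position']),np.array(cp['rotation']).reshape(3,3)@d
                                                                  ~~~~~~~~~~~~~~~~~~~~~~~~~~~~~~~~^^^^^
ValueError: cannot reshape array of size 3 into shape (3,3)
```

Rotation is a rotation vector, so I'll convert it.

```bash
sed -i "s/np.array(cp\['rotation'\]).reshape(3,3)/R.from_rotvec(cp['rotation']).as_matrix()/; 1a from scipy.spatial.transform import Rotation as R" h.py
cat > m.py <<'E'
from h import *
import pickle
cp,im,d=pickle.load(open('top0.pkl','rb'))
hsv=cv2.cvtColor(im,cv2.COLOR_BGR2HSV)
def blob(lo,hi,box,z,name):
    m=cv2.inRange(hsv,np.array(lo),np.array(hi)); k=np.zeros_like(m); x0,y0,x1,y1=box; k[y0:y1,x0:x1]=m[y0:y1,x0:x1]
    cs,_=cv2.findContours(k,cv2.RETR_EXTERNAL,cv2.CHAIN_APPROX_NONE); c=max(cs,key=cv2.contourArea)
    r=cv2.minAreaRect(c); P=[onz(cp,*p,z)[:2] for p in cv2.boxPoints(r)]; P=np.array(P)
    print(name,cv2.contourArea(c),'px',np.round(r[0]),'ctr',P.mean(0).round(4),'sides',np.linalg.norm(P[1]-P[0]).round(4),np.linalg.norm(P[2]-P[1]).round(4),'ang',[round(float(np.degrees(np.arctan2(*(e[::-1])))),1) for e in(P[1]-P[0],P[2]-P[1])])
blob((8,150,120),(20,255,255),(215,300,255,340),.08,'amber')
blob((45,120,80),(75,255,255),(255,295,295,330),.08,'green')
blob((0,170,100),(6,255,255),(445,220,480,250),.152,'tab')
blob((0,0,70),(180,60,150),(210,290,305,355),.025,'rack')
blob((0,0,170),(180,40,255),(375,240,440,310),.117,'recv')
blob((100,100,40),(125,255,255),(430,210,490,280),.117,'lamp')
big=np.hstack([cv2.resize(im[285:355,205:305],(400,280)),cv2.resize(im[215:315,370:490],(400,333))[:280]]) 
sc=cv2.imread('pics/scene0.png'); b2=np.hstack([cv2.resize(sc[290:390,190:340],(400,267)),cv2.resize(sc[175:300,375:490],(400,267))])
cv2.imwrite('pics/crop.png',np.vstack([big,b2]))
E
python3 m.py; python3 -c "
from h import *
print(camera_params('top')['rotation'],camera_params('wrist'))"
```

```text
amber 98.0 px [234. 320.] ctr [0.4927 0.1939] sides 0.0196 0.0217 ang [-90.3, -178.8]
green 91.5 px [276. 312.] ctr [0.4946 0.1145] sides 0.0186 0.0218 ang [-88.5, -178.3]
tab 19.5 px [464. 236.] ctr [ 0.5553 -0.2539] sides 0.0119 0.0087 ang [-45.9, -137.0]
rack 2417.5 px [257. 323.] ctr [0.4925 0.1551] sides 0.1423 0.0739 ang [-88.2, -178.3]
recv 1006.0 px [412. 273.] ctr [ 0.5128 -0.1481] sides 0.0488 0.0837 ang [-64.2, -158.3]
lamp 997.5 px [457. 248.] ctr [ 0.5465 -0.2452] sides 0.0822 0.0911 ang [-63.2, -158.3]
[ 0.24353465 -0.30271267 -1.73225629] {'fx': 362.82652664053325, 'fy': 362.82652664053325, 'cx': 316.3365341210942, 'cy': 242.4332331596868, 'k1': -0.006409027830585417, 'position': array([ 0.28611394, -0.53139953,  0.38458467]), 'rotation': array([-0.22874952,  0.15699208, -1.18718376])}
```

View pics/crop.png

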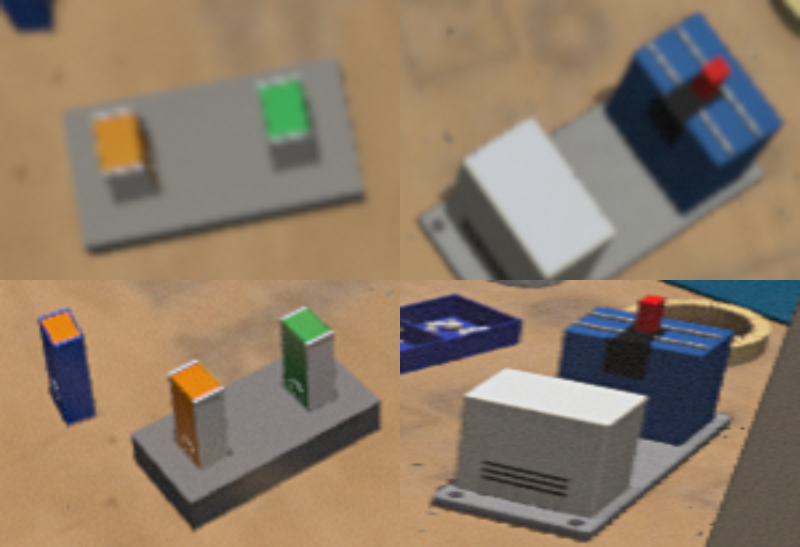

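The crops confirm it: the amber-bodied cell is in the rack, the decoy has a blue body, and the tab is at the lamp's near-middle. I'm moving over the tester now.

```bash
cat >> h.py <<'E'
def plan(pos,yaw_y):
    """tool-frame shift & turn to TCP pos, tool down, tool y at world yaw (deg)"""
    s=read_state(); Rc=R.from_rotvec(s['orientation']); a=np.radians(yaw_y)
    y=np.array([np.cos(a),np.sin(a),0]); z=np.array([0,0,-1.]); x=np.cross(y,z)
    Rt=R.from_matrix(np.c_[x,y,z])
    sh=Rc.inv().apply(np.array(pos)-s['tool_pos']); rv=(Rc.inv()*Rt).as_rotvec()
    print('t',round(s['t'],2),'at',np.round(s['tool_pos'],4),'shift',np.round(sh,4),'turn',np.round(rv,4),'F',np.round(s['force'],1),'q6',np.round(s['q'],2)[[0,5]])
E
python3 - <<'E'
from h import *
c=camera_params('wrist');s=read_state();Rc=R.from_rotvec(s['orientation'])
print(Rc.inv().apply(c['position']-s['tool_pos']),(Rc.inv()*R.from_rotvec(c['rotation'])).as_matrix().round(3))
plan([0.56,-0.25,0.40],24)
E
```

```text
[ 0.07107734 -0.00047114  0.01933481] [[ 0.001  0.966  0.258]
 [ 1.    -0.    -0.   ]
 [-0.     0.258 -0.966]]
t 0.15 at [ 0.2202 -0.558   0.4039] shift [ 0.4291 -0.1617  0.0042] turn [-1.0000e-03 -1.3000e-03 -1.6139e+00] F [ 0.9 -0.3  0.4] q6 [-1.28 -0.09]
```

Emit:
carry_out:
  targets:
    - {"hand": 60,"x": 0.429,"y": -0.162,"z": 0.004,"az": -1.614}
    - {"hand": 60,"x": 0.429,"y": -0.162,"z": 0.004,"az": -1.614}
    - {"hand": 60,"x": 0.429,"y": -0.162,"z": 0.004,"az": -1.614}
    - {"hand": 60,"x": 0.429,"y": -0.162,"z": 0.004,"az": -1.614}
    - {"hand": 60,"x": 0.429,"y": -0.162,"z": 0.004,"az": -1.614}
    - {"hand": 60,"x": 0.429,"y": -0.162,"z": 0.004,"az": -1.614}
    - {"hand": 60,"x": 0.429,"y": -0.162,"z": 0.004,"az": -1.614}
    - {"hand": 60,"x": 0.429,"y": -0.162,"z": 0.004,"az": -1.614}

```text
schema error: expected keys hand, x, y, z, ax, ay, az
```

Run:
```python
from h import *
import pickle
cp=camera_params('wrist'); im,d=read_camera('wrist'); cv2.imwrite('pics/w1.png',im); pickle.dump((cp,im,d),open('w1.pkl','wb'))
plan([0.56,-0.25,0.40],24)
```

```text
t 0.2 at [ 0.2202 -0.558   0.4041] shift [ 0.4291 -0.1618  0.0043] turn [-8.0000e-04 -1.0000e-03 -1.6139e+00] F [ 0.1 -0.2 -0.1] q6 [-1.28 -0.09]
```

View pics/w1.png

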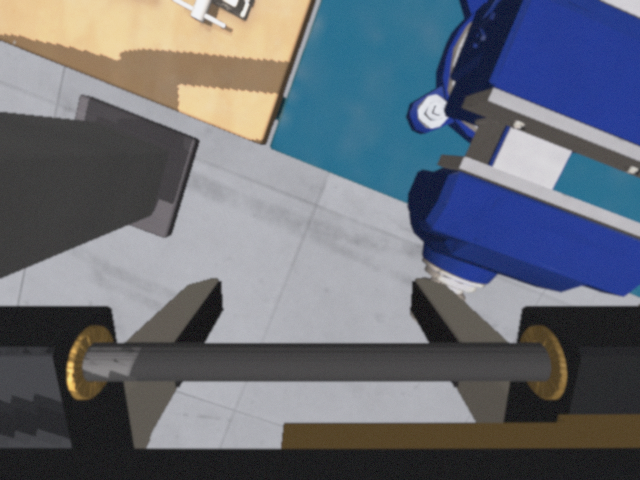

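The move was refused because every key is required, so this picture is still the start pose: fingers at (215,290) and (420,290), with the bench edge at upper left.

Emit:
carry_out:
  targets:
    - {"hand": 60,"x": 0.429,"y": -0.162,"z": 0.004,"ax": 0,"ay": 0,"az": -1.614}
    - {"hand": 60,"x": 0.429,"y": -0.162,"z": 0.004,"ax": 0,"ay": 0,"az": -1.614}
    - {"hand": 60,"x": 0.429,"y": -0.162,"z": 0.004,"ax": 0,"ay": 0,"az": -1.614}
    - {"hand": 60,"x": 0.429,"y": -0.162,"z": 0.004,"ax": 0,"ay": 0,"az": -1.614}
    - {"hand": 60,"x": 0.429,"y": -0.162,"z": 0.004,"ax": 0,"ay": 0,"az": -1.614}
    - {"hand": 60,"x": 0.429,"y": -0.162,"z": 0.004,"ax": 0,"ay": 0,"az": -1.614}
    - {"hand": 60,"x": 0.429,"y": -0.162,"z": 0.004,"ax": 0,"ay": 0,"az": -1.614}
    - {"hand": 60,"x": 0.429,"y": -0.162,"z": 0.004,"ax": 0,"ay": 0,"az": -1.614}

```text
t: 1.2
tool_pos: [0.5619, -0.247, 0.4003]
orientation: [-1.846, -2.542, -0.001]
force: [-0.0, -0.7, -0.6]
opening: 0.0558
gripper_force: 0.0
```

Run:
```python
from h import *
import pickle
cp=camera_params('wrist'); im,d=read_camera('wrist'); cv2.imwrite('pics/w2.png',im); pickle.dump((cp,im,d),open('w2.pkl','wb'))
plan([0.56,-0.25,0.40],24)
```

```text
t 1.25 at [ 0.5625 -0.2463  0.4002] shift [-0.0027 -0.0035  0.0002] turn [ 0.0009 -0.0013 -0.0946] F [-0.8  1.8  0.2] q6 [-0.5  -0.82]
```

View pics/w2.png

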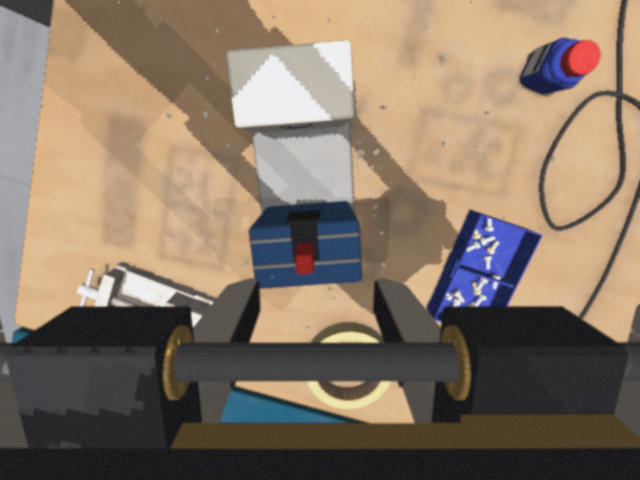

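The wrist view shows the receiver top at about (292,85), the lamp top at (305,243) and the red tab at (304,258). I'll use the depth image for height masks.

```bash
cat >> h.py <<'E'
def cloud(cp,d):
    v,u=np.mgrid[0:480,0:640]; p=np.stack([(u-cp['cx'])/cp['fx'],(v-cp['cy'])/cp['fy']],-1); s=p.copy()
    for _ in range(5): s=p/(1+cp['k1']*(s**2).sum(-1,keepdims=True))
    D=np.stack([s[...,0],-s[...,1],-np.ones(s.shape[:2])],-1)*d[...,None]
    return D@R.from_rotvec(cp['rotation']).as_matrix().T+np.array(cp['position'])
def rect(P):
    (c,sz,a)=cv2.minAreaRect((P*1000).astype(np.float32)); return np.array(c)/1000,np.round(sz,1),round(a,1)
E
python3 - <<'E'
from h import *
import pickle
cp,im,d=pickle.load(open('w2.pkl','rb')); X=cloud(cp,d); hsv=cv2.cvtColor(im,cv2.COLOR_BGR2HSV)
ok=(d>0)
v,u=np.mgrid[0:480,0:640]
def show(n,m):
    m=cv2.morphologyEx(m.astype(np.uint8),cv2.MORPH_OPEN,np.ones((3,3))) if m.sum()>500 else m.astype(np.uint8)
    P=X[m>0]; c,s,a=rect(P[:,:2]); print(n,len(P),'z',np.median(P[:,2]).round(4),'c',c.round(4),s,a,'px',u[m>0].mean().round(1),v[m>0].mean().round(1))
    return P
Z=X[...,2]; top=ok&(abs(Z-.117)<.006)&(v<290)
show('recv',top&(v<180)); show('lamp',top&(v>190)&(u>240)&(u<365))
red=(cv2.inRange(hsv,np.array((0,150,60)),np.array((8,255,255)))+cv2.inRange(hsv,np.array((172,150,60)),np.array((180,255,255)))>0)&(v>230)&(v<290)&(u>280)&(u<330)
P=show('red',red); show('redtop',red&(Z>.145))
show('base',ok&(abs(Z-.014)<.005)&(v<210)&(v>120)&(u>240)&(u<360))
# red top edge rows/cols
w=np.argwhere(red); print(w.min(0),w.max(0))
for y in range(w.min(0)[0],w.max(0)[0]+1,3): r=np.where(red[y])[0]; print(y,r.min(),r.max(),im[y,r[len(r)//2]],Z[y,r[len(r)//2]].round(3))
E
```

```text
recv 9755 z 0.1176 c [ 0.5105 -0.1458] [84.3 50.5] 22.3 px 291.5 83.7
lamp 6497 z 0.1179 c [ 0.556 -0.256] [84.1 54.4] 22.4 px 306.4 251.7
red 513 z 0.1519 c [ 0.5447 -0.2202] [13.  82.4] 16.3 px 304.2 258.1
redtop 373 z 0.1524 c [ 0.5451 -0.2201] [12.4 82.4] 16.4 px 304.0 262.1
base 7163 z 0.0147 c [ 0.535  -0.2052] [96.3 83.3] 22.5 px 304.2 166.2
[243 295] [273 313]
243 302 310 [28 26 73] 0.123
246 297 312 [17 13 80] 0.131
249 296 312 [30 32 86] 0.14
252 296 313 [20 24 87] 0.146
255 295 313 [ 32  30 121] 0.151
258 295 313 [ 37  39 148] 0.152
261 295 312 [ 41  44 152] 0.152
264 296 312 [ 38  40 152] 0.151
267 296 312 [ 33  39 150] 0.153
270 297 312 [ 37  41 149] 0.153
273 298 307 [ 58  46 123] 0.152
```

Run:
```python
from h import *
import pickle
cp,im,d=pickle.load(open('w2.pkl','rb'))
t=onz(cp,304.3,263.5,.152)[:2]; print(t)
a=np.radians(22.4);ex=np.array([np.cos(a),np.sin(a)]);ey=np.array([-ex[1],ex[0]]);B=np.array([.5335,-.202])
print('tab in tester',(t-B)@ex,(t-B)@ey)
plan([*t,.311],22.4)
```

```text
[ 0.5551236  -0.25300629]
tab in tester 0.0005550320164183775 -0.055397777830702565
t 1.25 at [ 0.5625 -0.2463  0.4002] shift [-0.0042 -0.0092  0.0892] turn [ 0.0008 -0.0013 -0.0666] F [-0.8  1.8  0.2] q6 [-0.5  -0.82]
```

Emit:
carry_out:
  targets:
    - {"hand": 50,"x": -0.004,"y": -0.009,"z": 0.03,"ax": 0,"ay": 0,"az": -0.066}
    - {"hand": 50,"x": -0.004,"y": -0.009,"z": 0.06,"ax": 0,"ay": 0,"az": -0.066}
    - {"hand": 50,"x": -0.004,"y": -0.009,"z": 0.075,"ax": 0,"ay": 0,"az": -0.066}
    - {"hand": 50,"x": -0.004,"y": -0.009,"z": 0.075,"ax": 0,"ay": 0,"az": -0.066}

```text
t: 1.75
tool_pos: [0.5518, -0.2567, 0.3245]
orientation: [-1.775, -2.589, 0.0]
force: [-0.1, -0.3, -0.1]
opening: 0.0467
gripper_force: 0.0
```

Run:
```python
from h import *
plan([.5551,-.253,.311],22.4)
```

```text
t 1.75 at [ 0.5518 -0.2567  0.3245] shift [0.0022 0.0044 0.0135] turn [-0.0017 -0.002  -0.0218] F [-0.1 -0.3 -0.1] q6 [-0.52 -0.89]
```

Emit:
carry_out:
  targets:
    - {"hand": 50,"x": 0.002,"y": 0.004,"z": 0.013,"ax": 0,"ay": 0,"az": -0.022}
    - {"hand": 50,"x": 0.002,"y": 0.004,"z": 0.013,"ax": 0,"ay": 0,"az": -0.022}
    - {"hand": 0,"x": 0.002,"y": 0.004,"z": 0.013,"ax": 0,"ay": 0,"az": -0.022}
    - {"hand": 0,"x": 0.002,"y": 0.004,"z": 0.013,"ax": 0,"ay": 0,"az": -0.022}
    - {"hand": 0,"x": 0.002,"y": 0.004,"z": 0.013,"ax": 0,"ay": 0,"az": -0.022}
    - {"hand": 0,"x": 0.002,"y": 0.004,"z": 0.013,"ax": 0,"ay": 0,"az": -0.022}
    - {"hand": 0,"x": 0.002,"y": 0.004,"z": 0.013,"ax": 0,"ay": 0,"az": -0.022}
    - {"hand": 0,"x": 0.002,"y": 0.004,"z": 0.013,"ax": 0,"ay": 0,"az": -0.022}
  newtons: 15

```text
t: 2.75
tool_pos: [0.5555, -0.2532, 0.3129]
orientation: [1.745, 2.612, 0.0]
force: [0.9, -0.3, 2.4]
opening: 0.0117
gripper_force: 15.0
```

Run:
```python
from h import *
plan([.5551,-.253,.311],22.4)
```

```text
t 2.75 at [ 0.5555 -0.2532  0.3129] shift [ 0.0003 -0.0003  0.0019] turn [0.0001 0.0002 0.002 ] F [ 0.9 -0.3  2.4] q6 [-0.51 -0.9 ]
```

Emit:
carry_out:
  targets:
    - {"hand": 0,"x": 0,"y": 0.008,"z": -0.001,"ax": 0,"ay": 0,"az": 0}
    - {"hand": 0,"x": 0,"y": 0.016,"z": -0.001,"ax": 0,"ay": 0,"az": 0}
    - {"hand": 0,"x": 0,"y": 0.024,"z": -0.001,"ax": 0,"ay": 0,"az": 0}
    - {"hand": 0,"x": 0,"y": 0.029,"z": -0.001,"ax": 0,"ay": 0,"az": 0}
    - {"hand": 0,"x": 0,"y": 0.032,"z": -0.001,"ax": 0,"ay": 0,"az": 0}
    - {"hand": 0,"x": 0,"y": 0.033,"z": -0.001,"ax": 0,"ay": 0,"az": 0}
    - {"hand": 0,"x": 0,"y": 0.033,"z": -0.001,"ax": 0,"ay": 0,"az": 0}

```text
t: 3.62
tool_pos: [0.5854, -0.241, 0.313]
orientation: [-1.744, -2.61, 0.003]
force: [-4.9, -6.6, -5.6]
opening: 0.0118
gripper_force: 15.0
```

Run:
```python
from h import *
plan([.5555,-.2532,.3129],22.4)
```

```text
t 3.62 at [ 0.5854 -0.241   0.313 ] shift [ 0.0002 -0.0323  0.0002] turn [-0.0028 -0.0006  0.0016] F [-4.9 -6.6 -5.6] q6 [-0.47 -0.86]
```

Emit:
carry_out:
  targets:
    - {"hand": 0,"x": 0,"y": 0.002,"z": 0,"ax": 0,"ay": 0,"az": 0}
    - {"hand": 0,"x": 0,"y": 0.002,"z": 0,"ax": 0,"ay": 0,"az": 0}

```text
t: 3.88
tool_pos: [0.5862, -0.2409, 0.313]
orientation: [-1.744, -2.608, 0.007]
force: [-13.1, -7.5, -1.1]
opening: 0.0115
gripper_force: 15.0
```

Run:
```python
from h import *
plan([.5555,-.2532,.3129],22.4)
```

```text
t 3.88 at [ 0.5862 -0.2409  0.313 ] shift [ 0.0003 -0.033   0.0003] turn [-0.0062 -0.0014  0.001 ] F [-13.1  -7.5  -1.1] q6 [-0.47 -0.86]
```

Emit:
carry_out:
  targets:
    - {"hand": 60,"x": 0,"y": 0.002,"z": 0,"ax": 0,"ay": 0,"az": 0}
    - {"hand": 60,"x": 0,"y": 0.002,"z": 0,"ax": 0,"ay": 0,"az": 0}
    - {"hand": 60,"x": 0,"y": 0.002,"z": -0.04,"ax": 0,"ay": 0,"az": 0}
    - {"hand": 60,"x": 0,"y": 0.002,"z": -0.087,"ax": 0,"ay": 0,"az": 0}
    - {"hand": 60,"x": 0,"y": 0.002,"z": -0.087,"ax": 0,"ay": 0,"az": 0}

```text
t: 4.5
tool_pos: [0.5912, -0.2389, 0.4076]
orientation: [1.738, 2.604, 0.004]
force: [0.9, -0.6, 2.0]
opening: 0.0545
gripper_force: 0.0
```

Run:
```python
from h import *
import pickle
cp=camera_params('wrist'); im,d=read_camera('wrist'); pickle.dump((cp,im,d),open('w3.pkl','wb'));cv2.imwrite('pics/w3.png',im)
plan([.49,.19,.40],1.7)
```

```text
t 4.55 at [ 0.5907 -0.2387  0.4045] shift [0.4345 0.0715 0.003 ] turn [0.0057 0.0034 0.3642] F [ 0.4  0.6 -0.7] q6 [-0.46 -0.86]
```

View pics/w3.png

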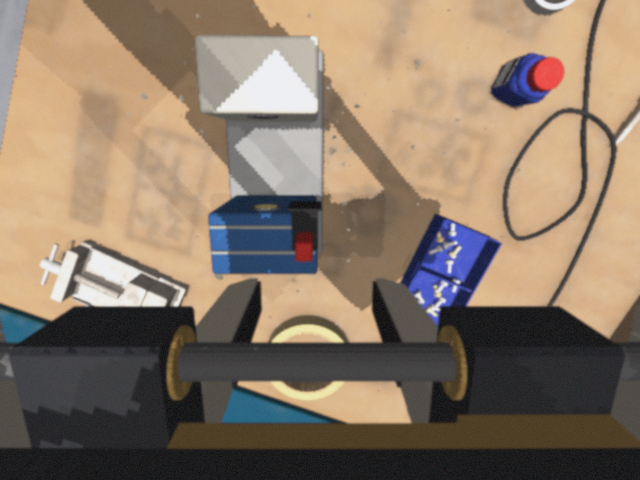

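The shutter is open: the tab is at (305,247) by the lamp's far side and the lens is visible at (265,207). Next is the rack.

Emit:
carry_out:
  targets:
    - {"hand": 80,"x": 0.4345,"y": 0.0715,"z": 0.003,"ax": 0.006,"ay": 0.003,"az": 0.364}
    - {"hand": 80,"x": 0.4345,"y": 0.0715,"z": 0.003,"ax": 0.006,"ay": 0.003,"az": 0.364}
    - {"hand": 80,"x": 0.4345,"y": 0.0715,"z": 0.003,"ax": 0.006,"ay": 0.003,"az": 0.364}
    - {"hand": 80,"x": 0.4345,"y": 0.0715,"z": 0.003,"ax": 0.006,"ay": 0.003,"az": 0.364}
    - {"hand": 80,"x": 0.4345,"y": 0.0715,"z": 0.003,"ax": 0.006,"ay": 0.003,"az": 0.364}
    - {"hand": 80,"x": 0.4345,"y": 0.0715,"z": 0.003,"ax": 0.006,"ay": 0.003,"az": 0.364}
    - {"hand": 80,"x": 0.4345,"y": 0.0715,"z": 0.003,"ax": 0.006,"ay": 0.003,"az": 0.364}
    - {"hand": 80,"x": 0.4345,"y": 0.0715,"z": 0.003,"ax": 0.006,"ay": 0.003,"az": 0.364}

```text
t: 5.55
tool_pos: [0.4875, 0.1937, 0.3965]
orientation: [-2.176, -2.254, 0.006]
force: [-0.0, -0.2, -0.1]
opening: 0.0738
gripper_force: 0.0
```

Emit:
carry_out:
  targets:
    - {"hand": 80,"x": 0,"y": 0,"z": 0,"ax": 0,"ay": 0,"az": 0}
    - {"hand": 80,"x": 0,"y": 0,"z": 0,"ax": 0,"ay": 0,"az": 0}

```text
t: 5.8
tool_pos: [0.4897, 0.1885, 0.3973]
orientation: [-2.187, -2.247, 0.006]
force: [0.2, -1.1, 1.4]
opening: 0.0742
gripper_force: 0.0
```

```bash
cat > m2.py <<'E'
from h import *
import pickle,sys
cp=camera_params('wrist'); im,d=read_camera('wrist'); pickle.dump((cp,im,d),open('w4.pkl','wb'));cv2.imwrite('pics/%s.png'%sys.argv[1],im)
X=cloud(cp,d);hsv=cv2.cvtColor(im,cv2.COLOR_BGR2HSV);Z=X[...,2];v,u=np.mgrid[0:480,0:640]
def show(n,m,z=None):
    m=cv2.morphologyEx(m.astype(np.uint8),cv2.MORPH_OPEN,np.ones((3,3)))
    k,l,st,ce=cv2.connectedComponentsWithStats(m)
    i=1+np.argmax(st[1:,4]); P=X[l==i]; c,s,a=rect(P[:,:2])
    print(n,len(P),'z',np.median(P[:,2]).round(4),'c',c.round(4),s,a,'px',ce[i].round(1),'ray',onz(cp,*ce[i],z)[:2].round(4))
near=np.hypot(X[...,0]-.49,X[...,1]-.155)<.12
show('cell top A',near&(abs(Z-.08)<.008)&(X[...,1]>.155),.08)
show('cell top G',near&(abs(Z-.08)<.008)&(X[...,1]<.155),.08)
show('capA',near&(cv2.inRange(hsv,np.array((8,130,60)),np.array((22,255,255)))>0)&(abs(Z-.08)<.008)&(X[...,1]>.155),.08)
show('rack',near&(abs(Z-.025)<.006),.025)
plan([.49,.19,.40],1.7)
E
python3 m2.py w4
```

```text
cell top A 886 z 0.0806 c [0.491  0.1967] [29.5 20.4] 1.3 px [321.5 223.9] ray [0.491  0.1971]
cell top G 815 z 0.0806 c [0.4927 0.1169] [29.7 20.9] 1.4 px [320.6 310.4] ray [0.4926 0.1182]
capA 721 z 0.0806 c [0.4909 0.1967] [24.3 20.4] 1.3 px [321.2 223.9] ray [0.4907 0.1971]
rack 6979 z 0.0257 c [0.4918 0.1563] [ 70.1 140.9] 1.5 px [320.7 243.7] ray [0.4915 0.1651]
t 5.85 at [0.4897 0.1884 0.3974] shift [ 0.0016  0.0003 -0.0026] turn [-0.0069 -0.0016 -0.0028] F [ 0.5  0.  -0.3] q6 [0.27 0.24]
```

View pics/w4.png

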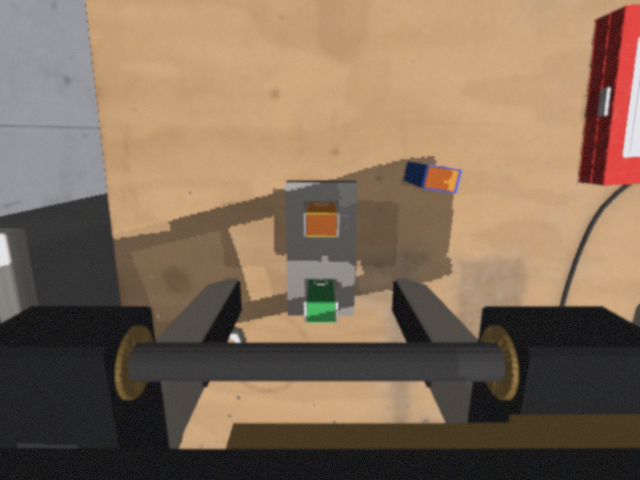

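The picture shows the amber cap at (321,224), the green cap at (320,310) and the decoy at (432,177). I'm lowering above the amber cell and will check it against the fingers.

```bash
python3 -c "
from h import *
plan([.491,.1965,.29],1.4)"
```

```text
t 5.85 at [0.4897 0.1884 0.3974] shift [0.0079 0.0022 0.1074] turn [-0.0069 -0.0016  0.0025] F [ 0.5  0.  -0.3] q6 [0.27 0.24]
```

Emit:
carry_out:
  targets:
    - {"hand": 80,"x": 0.008,"y": 0.002,"z": 0.04,"ax": -0.007,"ay": -0.002,"az": 0.002}
    - {"hand": 80,"x": 0.008,"y": 0.002,"z": 0.08,"ax": -0.007,"ay": -0.002,"az": 0.002}
    - {"hand": 80,"x": 0.008,"y": 0.002,"z": 0.107,"ax": -0.007,"ay": -0.002,"az": 0.002}
    - {"hand": 80,"x": 0.008,"y": 0.002,"z": 0.107,"ax": -0.007,"ay": -0.002,"az": 0.002}
    - {"hand": 80,"x": 0.008,"y": 0.002,"z": 0.107,"ax": -0.007,"ay": -0.002,"az": 0.002}

```text
t: 6.48
tool_pos: [0.4911, 0.1974, 0.2921]
orientation: [2.192, 2.249, 0.002]
force: [0.8, -0.5, 0.3]
opening: 0.0743
gripper_force: 0.0
```

```bash
python3 m2.py w5
python3 - <<'E'
from h import *
import pickle
cp,im,d=pickle.load(open('w4.pkl','rb'));X=cloud(cp,d);s=read_state()
T=R.from_rotvec(s['orientation']).inv().apply((X.reshape(-1,3)-s['tool_pos']))
m=(T[:,2]>.172)&(T[:,2]<.19)&(abs(T[:,1])<.08)&(d.ravel()>0)
for sgn in(-1,1):
    P=T[m&(T[:,1]*sgn>0)]; print(len(P),P.min(0).round(4),P.max(0).round(4), np.percentile(P,[2,98],axis=0).round(4))
E
```

```text
cell top A 2001 z 0.0806 c [0.4908 0.1967] [30.1 20.8] 1.6 px [315.8 276.3] ray [0.4908 0.1978]
cell top G 1541 z 0.0807 c [0.4929 0.1168] [29.9 22. ] 1.1 px [315.6 397.5] ray [0.4927 0.1179]
capA 1654 z 0.0806 c [0.4906 0.1968] [25.4 20.8] 1.3 px [315.8 276.2] ray [0.4908 0.1979]
rack 10156 z 0.0257 c [0.4913 0.1748] [ 70.2 104.4] 1.5 px [315.6 275.5] ray [0.4912 0.1781]
t 6.53 at [0.4913 0.1976 0.2926] shift [-0.0075 -0.0012 -0.1074] turn [ 0.0031 -0.0005 -0.0037] F [-0.4 -0.   0.3] q6 [0.29 0.26]
488 [-0.008  -0.0518  0.172 ] [ 0.0097 -0.0377  0.1868] [[-0.0071 -0.0507  0.1722]
 [ 0.0094 -0.0377  0.1858]]
486 [-0.008  0.036  0.172] [0.0098 0.0502 0.1866] [[-0.0071  0.0363  0.1723]
 [ 0.0096  0.0492  0.1857]]
```

View pics/w5.png

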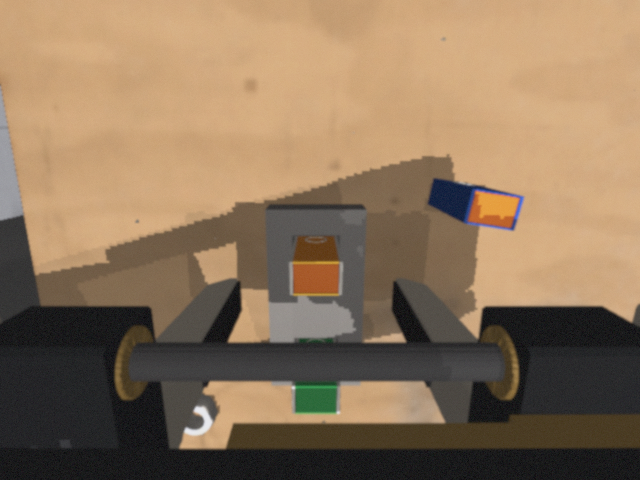

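The amber cell is between the fingers at (316,276). I'm descending with small centring corrections.

```bash
python3 -c "
from h import *
plan([.4915,.1961,.236],1.5)"
```

```text
t 6.53 at [0.4913 0.1976 0.2926] shift [-0.0016 -0.      0.0566] turn [ 0.0031 -0.0005 -0.0002] F [-0.4 -0.   0.3] q6 [0.29 0.26]
```

Emit:
carry_out:
  targets:
    - {"hand": 80,"x": -0.0015,"y": 0,"z": 0.02,"ax": 0.003,"ay": 0,"az": 0}
    - {"hand": 80,"x": -0.0015,"y": 0,"z": 0.04,"ax": 0.003,"ay": 0,"az": 0}
    - {"hand": 80,"x": -0.0015,"y": 0,"z": 0.055,"ax": 0.003,"ay": 0,"az": 0}
    - {"hand": 80,"x": -0.0015,"y": 0,"z": 0.055,"ax": 0.003,"ay": 0,"az": 0}
    - {"hand": 80,"x": -0.0015,"y": 0,"z": 0.055,"ax": 0.003,"ay": 0,"az": 0}

```text
t: 7.15
tool_pos: [0.4907, 0.1966, 0.2362]
orientation: [-2.19, -2.25, 0.002]
force: [1.0, 0.2, -0.0]
opening: 0.0742
gripper_force: 0.0
```

```bash
python3 -c "
from h import *
plan([.4915,.1961,.236],1.5)"
```

```text
t 7.15 at [0.4907 0.1966 0.2362] shift [-0.0005  0.0008  0.0002] turn [-0.0018 -0.      0.0009] F [ 1.   0.2 -0. ] q6 [0.28 0.26]
```

Emit:
carry_out:
  targets:
    - {"hand": 40,"x": -0.0005,"y": 0.001,"z": 0,"ax": 0,"ay": 0,"az": 0}
    - {"hand": 40,"x": -0.0005,"y": 0.001,"z": 0,"ax": 0,"ay": 0,"az": 0}
    - {"hand": 10,"x": -0.0005,"y": 0.001,"z": 0,"ax": 0,"ay": 0,"az": 0}
    - {"hand": 10,"x": -0.0005,"y": 0.001,"z": 0,"ax": 0,"ay": 0,"az": 0}
    - {"hand": 10,"x": -0.0005,"y": 0.001,"z": 0,"ax": 0,"ay": 0,"az": 0}
    - {"hand": 10,"x": -0.0005,"y": 0.001,"z": 0,"ax": 0,"ay": 0,"az": 0}
  newtons: 15

```text
t: 7.9
tool_pos: [0.4915, 0.196, 0.2357]
orientation: [-2.19, -2.25, 0.003]
force: [0.3, 0.5, 0.9]
opening: 0.0301
gripper_force: 15.0
```

```bash
python3 -c "
from h import *
plan([.4915,.1961,.236],1.5)"
```

```text
t 7.9 at [0.4915 0.196  0.2357] shift [ 0.0001  0.     -0.0003] turn [-0.0024  0.0001  0.0009] F [0.3 0.5 0.9] q6 [0.28 0.26]
```

Emit:
carry_out:
  targets:
    - {"hand": 10,"x": 0,"y": 0,"z": 0,"ax": 0,"ay": 0,"az": 0}
    - {"hand": 10,"x": 0,"y": 0,"z": -0.01,"ax": 0,"ay": 0,"az": 0}
    - {"hand": 10,"x": 0,"y": 0,"z": -0.025,"ax": 0,"ay": 0,"az": 0}
    - {"hand": 10,"x": 0,"y": 0,"z": -0.05,"ax": 0,"ay": 0,"az": 0}
    - {"hand": 10,"x": 0,"y": 0,"z": -0.09,"ax": 0,"ay": 0,"az": 0}
    - {"hand": 10,"x": 0,"y": 0,"z": -0.13,"ax": 0,"ay": 0,"az": 0}
    - {"hand": 10,"x": 0,"y": 0,"z": -0.165,"ax": 0,"ay": 0,"az": 0}
    - {"hand": 10,"x": 0,"y": 0,"z": -0.165,"ax": 0,"ay": 0,"az": 0}
  newtons: 25

```text
t: 8.9
tool_pos: [0.4926, 0.1963, 0.4058]
orientation: [2.19, 2.25, 0.008]
force: [-0.3, 0.0, -0.6]
opening: 0.0296
gripper_force: 25.0
```

Run:
```python
from h import *
import pickle
# second tester measure from w3
cp,im,d=pickle.load(open('w3.pkl','rb'));X=cloud(cp,d);Z=X[...,2];v,u=np.mgrid[0:480,0:640]
m=cv2.morphologyEx(((abs(Z-.117)<.006)&(v<180)&(d>0)).astype(np.uint8),cv2.MORPH_OPEN,np.ones((3,3)))
c,s,a=rect(X[m>0][:,:2]);print(c,s,a)
m=(cp['position'],);print(np.round(cp['position'],3))
b=(abs(Z-.014)<.005)&(v<200)&(v>110)&(u>215)&(u<345);print(rect(X[b][:,:2]))
plan([.5335,-.202,.40],22.4)
```

```text
[ 0.51028217 -0.14573532] [84.1 50.5] 22.5
[ 0.564 -0.173  0.388]
(array([ 0.53245575, -0.19953041]), array([96. , 86.2]), 22.1)
t 8.9 at [0.4926 0.1963 0.4058] shift [-0.3993  0.03    0.0052] turn [ 0.0054 -0.0009 -0.3639] F [-0.3  0.  -0.6] q6 [0.28 0.26]
```

```bash
python3 -c "
from h import *
plan([.5347,-.2027,.40],22.4)"
```

```text
t 8.9 at [0.4926 0.1963 0.4058] shift [-0.4     0.0312  0.0052] turn [ 0.0054 -0.0009 -0.3639] F [-0.3  0.  -0.6] q6 [0.28 0.26]
```

Emit:
carry_out:
  targets:
    - {"hand": 10,"x": -0.04,"y": 0.03,"z": 0.005,"ax": 0.005,"ay": -0.001,"az": -0.06}
    - {"hand": 10,"x": -0.1,"y": 0.03,"z": 0.005,"ax": 0.005,"ay": -0.001,"az": -0.12}
    - {"hand": 10,"x": -0.16,"y": 0.03,"z": 0.005,"ax": 0.005,"ay": -0.001,"az": -0.18}
    - {"hand": 10,"x": -0.22,"y": 0.03,"z": 0.005,"ax": 0.005,"ay": -0.001,"az": -0.24}
    - {"hand": 10,"x": -0.28,"y": 0.03,"z": 0.005,"ax": 0.005,"ay": -0.001,"az": -0.3}
    - {"hand": 10,"x": -0.34,"y": 0.03,"z": 0.005,"ax": 0.005,"ay": -0.001,"az": -0.36}
    - {"hand": 10,"x": -0.38,"y": 0.03,"z": 0.005,"ax": 0.005,"ay": -0.001,"az": -0.364}
    - {"hand": 10,"x": -0.4,"y": 0.031,"z": 0.005,"ax": 0.005,"ay": -0.001,"az": -0.364}

```text
t: 9.9
tool_pos: [0.533, -0.2049, 0.3947]
orientation: [-1.747, -2.603, 0.01]
force: [-0.5, 0.3, -1.3]
opening: 0.0298
gripper_force: 25.0
```

Emit:
carry_out:
  targets:
    - {"hand": 10,"x": 0,"y": 0,"z": 0,"ax": 0,"ay": 0,"az": 0}
    - {"hand": 10,"x": 0,"y": 0,"z": 0,"ax": 0,"ay": 0,"az": 0}

```text
t: 10.15
tool_pos: [0.5337, -0.2018, 0.3953]
orientation: [-1.743, -2.607, 0.008]
force: [0.1, 0.4, -0.9]
opening: 0.0295
gripper_force: 25.0
```

Run:
```python
from h import *
import pickle
plan([.5347,-.2027,.3007],22.4)
cp=camera_params('wrist'); im,d=read_camera('wrist'); pickle.dump((cp,im,d),open('w6.pkl','wb'));cv2.imwrite('pics/w6.png',im)
X=cloud(cp,d);Z=X[...,2];v,u=np.mgrid[0:480,0:640]
m=cv2.morphologyEx(((abs(Z-.117)<.006)&(v<220)&(d>0)&(np.hypot(X[...,0]-.51,X[...,1]+.146)<.08)).astype(np.uint8),cv2.MORPH_OPEN,np.ones((3,3)))
print(rect(X[m>0][:,:2]))
hsv=cv2.cvtColor(im,cv2.COLOR_BGR2HSV)
s=read_state();T=R.from_rotvec(s['orientation']).inv().apply((X.reshape(-1,3)-s['tool_pos']))
m=(cv2.inRange(hsv,np.array((5,120,40)),np.array((24,255,255)))>0).ravel()&(T[:,2]>.14)&(T[:,2]<.24)&(abs(T[:,1])<.03)&(abs(T[:,0])<.03)
P=T[m]; print(m.sum(),np.percentile(P,[1,50,99],axis=0).round(4))
```

```text
t 10.15 at [ 0.5337 -0.2018  0.3953] shift [-0.0013  0.0013  0.0946] turn [-0.0076 -0.0017  0.0009] F [ 0.1  0.4 -0.9] q6 [-0.45 -0.84]
(array([ 0.51075113, -0.14597067]), array([84.3, 49.8]), 22.5)
4977 [[-0.0076 -0.013   0.1541]
 [ 0.0103 -0.0006  0.1562]
 [ 0.0113  0.012   0.2216]]
```

View pics/w6.png

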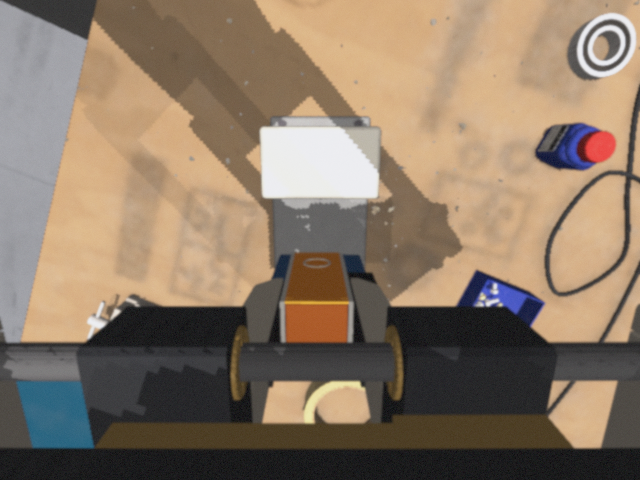

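The cell is held cleanly between the fingers at (318,320), with its etched face towards the receiver side at (317,262). The tester is centred below, so I'm descending.

Emit:
carry_out:
  targets:
    - {"hand": 10,"x": -0.0013,"y": 0.0013,"z": 0.015,"ax": -0.007,"ay": -0.002,"az": 0.001}
    - {"hand": 10,"x": -0.0013,"y": 0.0013,"z": 0.035,"ax": -0.007,"ay": -0.002,"az": 0.001}
    - {"hand": 10,"x": -0.0013,"y": 0.0013,"z": 0.055,"ax": -0.007,"ay": -0.002,"az": 0.001}
    - {"hand": 10,"x": -0.0013,"y": 0.0013,"z": 0.075,"ax": -0.007,"ay": -0.002,"az": 0.001}
    - {"hand": 10,"x": -0.0013,"y": 0.0013,"z": 0.09,"ax": -0.007,"ay": -0.002,"az": 0.001}
    - {"hand": 10,"x": -0.0013,"y": 0.0013,"z": 0.093,"ax": -0.007,"ay": -0.002,"az": 0.001}
    - {"hand": 10,"x": -0.0013,"y": 0.0013,"z": 0.093,"ax": -0.007,"ay": -0.002,"az": 0.001}

```text
t: 11.08
tool_pos: [0.5348, -0.204, 0.3029]
orientation: [1.748, 2.609, -0.002]
force: [-0.0, -0.4, -0.8]
opening: 0.03
gripper_force: 25.0
```

```bash
python3 -c "
from h import *
plan([.5348,-.2028,.3007],22.4)"
```

```text
t 11.07 at [ 0.5348 -0.204   0.3029] shift [0.0011 0.0005 0.0022] turn [-0.0002  0.0016 -0.001 ] F [-0.  -0.4 -0.8] q6 [-0.45 -0.84]
```

Emit:
carry_out:
  targets:
    - {"hand": 10,"x": 0.001,"y": 0.0005,"z": 0.002,"ax": 0,"ay": 0.001,"az": -0.001}
    - {"hand": 10,"x": 0.001,"y": 0.0005,"z": 0.002,"ax": 0,"ay": 0.001,"az": -0.001}
    - {"hand": 10,"x": 0.001,"y": 0.0005,"z": 0.002,"ax": 0,"ay": 0.001,"az": -0.001}
    - {"hand": 10,"x": 0.001,"y": 0.0005,"z": 0.002,"ax": 0,"ay": 0.001,"az": -0.001}

```text
t: 11.58
tool_pos: [0.5348, -0.2028, 0.3009]
orientation: [1.747, 2.61, -0.001]
force: [-0.8, -0.3, -1.0]
opening: 0.0298
gripper_force: 25.0
```

Run:
```python
from h import *
import pickle
plan([.5348,-.2028,.3007],22.4)
cp=camera_params('wrist'); im,d=read_camera('wrist'); X=cloud(cp,d)
hsv=cv2.cvtColor(im,cv2.COLOR_BGR2HSV);Z=X[...,2]
m=(cv2.inRange(hsv,np.array((5,120,40)),np.array((24,255,255)))>0)&(np.hypot(X[...,0]-.534,X[...,1]+.203)<.03)
top=m&(abs(Z-np.percentile(Z[m],97))<.004); print('captop',rect(X[top][:,:2]),np.median(Z[top]))
# circle: brighter/desaturated px on amber face
f=m|((np.hypot(X[...,0]-.534,X[...,1]+.203)<.03)&(Z<.135)&(Z>.07))
w=np.argwhere(f); print(w.min(0),w.max(0),Z[f].min())
y0,x0=w.min(0)-60;y1,x1=w.max(0)+40
a=cv2.resize(im[max(y0,0):y1,max(x0,0):x1],(400,400))
sc,_=read_camera('scene'); b=cv2.resize(sc[150:300,370:520],(400,400)); cv2.imwrite('pics/fin.png',np.hstack([a,b]))
```

```text
t 11.57 at [ 0.5348 -0.2028  0.3009] shift [-0.      0.      0.0002] turn [-0.0002  0.0006  0.0001] F [-0.8 -0.3 -1. ] q6 [-0.45 -0.84]
captop (array([ 0.5252157 , -0.18232239]), array([42.2,  4. ]), 23.2) 0.22944572694000465
[253 194] [449 432] 0.07626479774639786
```

View pics/fin.png

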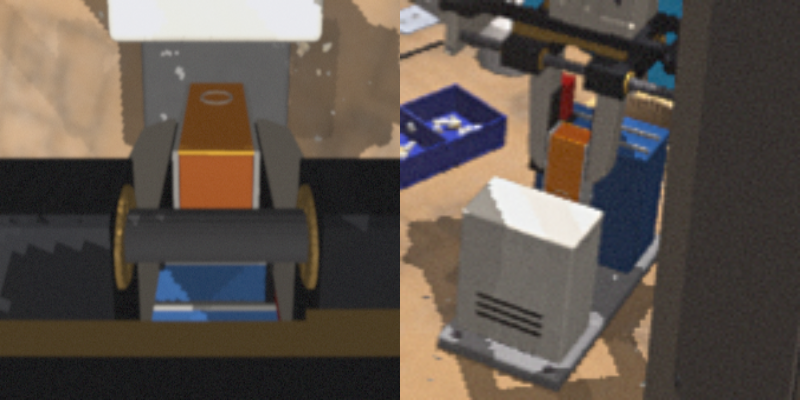

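The final view shows the cell upright between the heads. It is clear of both heads, with its etched face along the beam and the tab at the open end.

```bash
python3 -c "
from h import *
print(robot.close_job())"
```

```text
the job is handed in; nothing more can be done
None
```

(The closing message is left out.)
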